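Free the valve-jig carriage: loosen the clamp, draw the index plunger and hold it

TASK

Free the carriage of the valve jig so that it can be shifted: first loosen its clamp knob by about a quarter turn anticlockwise, then pull the sprung index plunger straight up as far as it goes, so that its pin is clear of the hole, and keep holding it up. The program finishes while still gripping the pulled plunger; do not shift the carriage from its hole yourself, leave the knob loosened, and do not disturb the loose brass cartridge, nut and pressure gauge lying around the jig.

Things in the scene. Friction and masses are not known exactly. Their poses are not given: they have to be found in the camera images.
- jig: Fixed steel jig, base 160 x 300 x 12 mm, with a guide rail and a strip of index holes 30 mm apart. Origin: centre of its underside; z up, y along the rail. The aluminium carriage on it is a plate 130 (x) by 190 (y) mm, its top 60 mm above the bench. With the carriage at 0 the plunger's axis is at jig x +30, y +55 mm, the knob's at x -35, y -65 mm
- carriage (a joint): position of the carriage along the jig's +y (m); 0 at the start, with the plunger's pin in its hole. About 1.5 mm of play while the pin is seated; with the pin drawn it slides along y against about 8 N of friction
- clamp_knob (a joint): angle of the clamp knob (rad): 0 is fully tight, grows anticlockwise seen from above to a stop at 2.4; starts between 0 and 0.35, so a quarter turn brings it to about 1.6 to 1.9. About 0.1 N m of friction; it stays where it is left. It does not rise as it turns
- knob_grip (a point): Point on the clamp knob's vertical axis, at the middle of its black bar grip, 97 mm above the bench. Bar: 50 mm long along this point's x, 14 mm wide along its y, 26 mm high (83 to 109 mm above the bench). The axes turn with the knob; at joint value 0 they are parallel to the jig's. Under the bar: a round hub, 28 mm diameter, top at 80 mm
- plunger (a joint): lift of the sprung plunger (m): 0 is seated, with the pin 10 mm down in its hole; positive is up; 0.016 is the upper stop. The spring pulls it down with about 5 N at 0, rising to about 10 N at the stop, so an arm that gives a little must be sent a few mm further; overrunning the stop by some mm does no harm. It drops back if let go
- plunger_head (a point): Point on the plunger's vertical axis, on its round black pull grip, 120 mm above the bench when seated; rises with it. Grip: 26 mm diameter from 106 to 142 mm high, with a lip of 34 mm diameter, 6 mm thick, on top (top at 148 mm). Under it a fixed steel barrel of 20 mm diameter, top at 100 mm, on a foot of 30 mm diameter up to 66 mm
- pin_tip (a point): lower end of the plunger's steel pin (8 mm diameter), on the same axis
- seat_hole (a point): centre of the mouth of the index hole that the pin sits in, on top of the strip, 24 mm above the bench, fixed to the jig
- cartridge: loose brass valve cartridge lying on the bench beside the jig, about 67 mm long, 32 mm high; origin under its middle. Leave alone
- union_nut: loose brass ring nut, 36 mm across, 14 mm high, flat on the bench; origin at the centre of its underside. Leave alone
- gauge: loose round pressure gauge lying on its back, 52 mm across, 23 mm high, with a brass stem; origin at the centre of its underside. Leave alone
- saddle_valve (a point): middle of the small brass valve that lies fixed in a saddle on the carriage: 28 mm thick, 60 mm long along the jig's y, its top 92 mm above the bench, lower than the plunger's grip. It rides with the carriage and is not handled

How it is judged:
By the outcome, as a careful person would: the job done as asked, in the order asked, and still so for the second after the job is handed in, while the arm keeps its last pose, push and grip.
It also fails if it takes over 45 s, if anything falls off the work surface, if the arm or the gripper's body presses on something with over 40 N, if the wrist force passes 120 N, or if a joint passes its speed limit or range.

ROBOT

A 6-joint arm with a two-finger parallel gripper is mounted at the origin on the work surface. World frame = base frame: x ahead of the robot, y to its left, z up, the work surface at z = 0. Lengths are in m, angles in rad, forces in N, time in s.
With the tool pointing down it reaches from about 0.25 to 0.725 m from the base axis. Payload 4 kg.
Tool frame: the origin (TCP) lies on the centre line of the jaws, within the pads' length; the fingertips stand 17 mm ahead of it and the grasp point (between the pads) lies 2 mm behind it; z points along the fingers, y is the line along which they close (so a half turn about z gives the same grasp; the last joint's range is limited). The gripper opens to 85 mm and grips with 20 to 120 N. Pads are 22 mm wide; open, the fingers measure 114 mm over their backs; the gripper's body (76 mm by 85 mm) begins 54 mm behind the grasp point. The pads swing forward as they close: fully open they stand 13 mm farther back than shut.
Start: joints at [1.158, 0.241, 0.005, 1.335, 0, 1.571], TCP at [0.201, 0.458, 0.248] pointing down, gripper open.
Joint ranges: [-2.72, 2.72], [-1.05, 1.87], [-1.09, 1.28], [-1.99, 2.15], [-1.42, 1.44], [-3.14, 3.14]. Speed limits (rad/s): [2.79, 2.79, 3.14, 3.14, 3.14, 3.14].

INTERFACE

Orientations are given as a unit quaternion [x, y, z, w].
In Python, from workcell import get_obs, imaging, order gives the robot as it stands.
- The arm moves only by the tool apply_moves, never from a script. Its argument "targets" is a list that holds one entry, the list of rows, each a list of 5 numbers: the shift along the world's x, y, z in units of 40 mm (1.0 is 40 mm), then the turn about the world's z in degrees, then the gripper command: -1 is shut, 1 is fully open, values between are in proportion. In form: [[[dx, dy, dz, turn, fingers], ...]]. A call has 1 to 8 rows; each row shifts and turns the commanded pose from where the row before left it; what a row does not reach is not made up. A row lasts 1/12 s, in which the tool goes at most 41.7 mm and 7.16 degrees, less where a joint would pass 70% of its speed; a pose out of reach is approached as far as the arm can. A call is refused whole if a number of a shift passes 1 or a number of a turn 7.16, either way. A call with a gripper value outside its range is refused whole. The fingers move at their own pace and stop on an object; the grip force is fixed at half the most. Time passes only in rows, so rows that do not move let the fingers close. It gives the time, the measured TCP pose, the force, the opening and the grip force at its end, in the units of the state.
- get_obs(): the state, without advancing time (a new reading comes with each control period).
- imaging.camera(name): name is "side" or "top"; returns (picture, depth): 480x640x3 uint8, blue, green, red; 480x640 float32, m along the optical axis (not along the pixel's ray), 0 where there is no reading.
- imaging.get_calibration(name): a dict with "camera_matrix" (3x3 intrinsics, pixels), "eye" and "rotation" of the camera in the world. Camera axes: x right, y down, z forward; pixel columns grow to the right and rows downward; lengths in m; the calibration is good to about 2 mm. A picture is of the moment at which its call begins. get_calibration takes no time and is no camera call.
- order.job_done(): hands the job in; it is judged then, once.
The state is a dict: "clock": time; "joint_pos": joint angles; "joint_vel": joint speeds; "tau": joint torques, N m; "eef_pos": TCP position; "tool_rot": TCP orientation; "ft_force": force on the tool from outside, world axes, zero at the start; "ft_torque": the same for the moment, N m; "grip_width": finger opening in m; "grasp_force": force on a finger pad.
Only numpy, scipy, OpenCV 4.12 (cv2) and the standard library are available. Lean on these libraries where they do the work, as an engineer would, in place of code of your own. Each camera call takes 0.05 s, during which the arm holds its last target. There are 200 camera calls.

## Working session

There is one attempt and no reset: what is moved stays moved. The work goes in short steps, Python scripts to look and compute and a tool call to move; the robot and the scene stay as the last step left them, time stands still between calls to the robot, and variables do not carry over. Pictures are saved under pics/ and viewed, at most 10 in all, crops included, and the job is handed in when it is done.

Besides the shell and the picture viewer there is one more tool, called after "Call:" as name(argument=value, ...) on one line, values as JSON. apply_moves: Moves the arm, as the interface text tells. Its arguments: {"type":"object","properties":{"targets":{"type":"array","items":{"type":"array","items":{"type":"array","items":{"type":"number"}}}}},"required":["targets"]}

```bash
mkdir -p pics; cat > h.py <<'E'
import numpy as np, cv2
from workcell import get_obs, imaging, order
def shot(n):
    im,d=imaging.camera(n); c=imaging.get_calibration(n)
    K=np.array(c["camera_matrix"]);R=np.array(c["rotation"]);e=np.array(c["eye"])
    v,u=np.mgrid[:480,:640]
    P=np.stack([(u-K[0,2])/K[0,0]*d,(v-K[1,2])/K[1,1]*d,d],-1)@R.T+e
    P[d==0]=np.nan
    return im,P
E
python3 - <<'E'
from h import *
for n in("top","side"):
    im,P=shot(n); cv2.imwrite(f"pics/{n}0.png",im); np.save(n+"0.npy",P)
    c=imaging.get_calibration(n); print(n,np.round(c["eye"],3),np.round(c["rotation"],2).tolist())
    print(np.nanpercentile(P[...,2],[1,50,99]))
print(get_obs())
E
```

```text
Traceback (most recent call last):
  File "h.py", line 7, in shot
    P=np.stack([(u-K[0,2])/K[0,0]*d,(v-K[1,2])/K[1,1]*d,d],-1)@R.T+e
      ~~~~~~~~~~~~~~~~~~~~~~~~~~~~~~~~~~~~~~~~~~~~~~~~~~~~~~~~^~~~
ValueError: matmul: Input operand 1 has a mismatch in its core dimension 0, with gufunc signature (n?,k),(k,m?)->(n?,m?) (size 4 is different from 3)
```

```bash
sed -i 's/R=np.array(c\["rotation"\])/R=Rotation.from_quat(c["rotation"]).as_matrix()/; 1a from scipy.spatial.transform import Rotation' h.py
python3 - <<'E'
from h import *
for n in("top","side"):
    im,P=shot(n); cv2.imwrite(f"pics/{n}0.png",im); np.save(n+"0.npy",P)
    c=imaging.get_calibration(n); print(n,np.round(c["eye"],3),np.round(c["rotation"],2).tolist())
    print(np.nanpercentile(P[...,2],[1,50,99]))
print(get_obs())
E
```

```text
top [0.394 0.009 0.935] [0.73, -0.67, 0.07, -0.08]
[-7.56429157e-01 -3.28188415e-04  8.70199973e-02]
side [ 0.542 -0.788  0.687] [0.89, -0.01, 0.0, -0.46]
[-7.55864904e-01  3.12729299e-04  2.41829800e-01]
{'clock': 0.15, 'joint_pos': array([1.15800818e+00, 2.41239826e-01, 4.06484639e-03, 1.33519750e+00,
       5.14633204e-06, 1.57080840e+00]), 'joint_vel': array([ 0.00129655, -0.00311764,  0.00393376, -0.0001379 ,  0.00160679,
        0.00025766]), 'tau': array([ 1.24376660e-03, -3.72633505e+01,  2.52638537e+01,  1.23251067e-02,
        8.52089556e-05,  1.23194928e-05]), 'eef_pos': array([0.20040609, 0.45760397, 0.24762938]), 'tool_rot': array([ 2.04937695e-01,  9.78774703e-01, -7.70824511e-04, -1.64015931e-04]), 'ft_force': array([-0.4420121 ,  0.32085105, -0.66054889]), 'ft_torque': array([-0.02556666, -0.00654291, -0.03151227]), 'grasp_force': 0.0, 'grip_width': 0.08559606487237705}
```

View pics/top0.png

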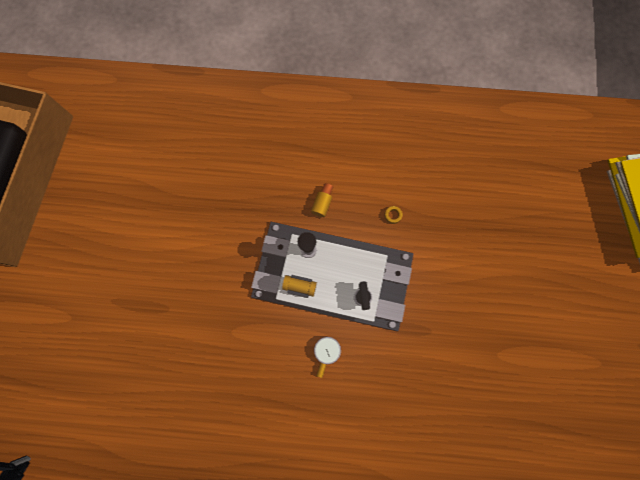

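View pics/side0.png

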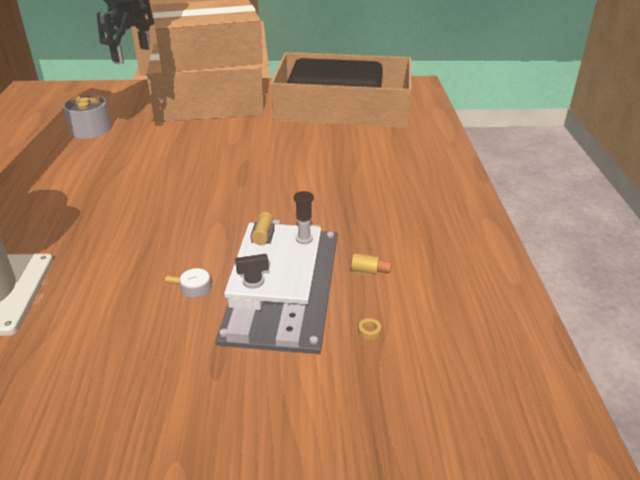

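Top view: plunger head at about (307,243), knob bar at (363,296), saddle valve at (300,286), cartridge at (322,200), nut at (394,214) and gauge at (327,351). The side view agrees, with the plunger at (304,205) and the bar at (252,265).

```bash
python3 - <<'E'
from h import *
P=np.load("top0.npy");im=cv2.imread("pics/top0.png")
roi=np.zeros((480,640),bool);roi[215:335,245:420]=1
def show(n,m):
    q=P[m&roi]; 
    r=cv2.minAreaRect((q[:,:2]*1000).astype(np.float32)); print(n,len(q),np.round(q.mean(0),4),np.round(r[0],1),np.round(r[1],1),round(r[2],1))
z=P[...,2]
show("plate",(abs(z-.06)<.004))
show("base",(z>.006)&(z<.018))
top=z>.135; show("plhead",top)
k=np.zeros_like(roi);k[275:315,345:385]=1
show("bar",(z>.1)&(z<.115)&k)
S=np.load("side0.npy");zs=S[...,2]
def s2(n,m):
    q=S[m]; r=cv2.minAreaRect((q[:,:2]*1000).astype(np.float32)); print(n,len(q),np.round(q.mean(0),4),np.round(r[0],1),np.round(r[1],1),round(r[2],1))
a=np.zeros_like(roi);a[185:245,285:325]=1;s2("side lip",a&(zs>.144)&(zs<.155))
a=np.zeros_like(roi);a[245:285,230:275]=1;s2("side bar",a&(zs>.103)&(zs<.115)); s2("barall",a&(zs>.086))
E
```

```text
plate 5451 [0.5006 0.0036 0.0599] [500.7   9.7] [190.  130.4] 82.1
base 3256 [5.217e-01 5.000e-04 1.200e-02] [526.5   8.6] [234.1 319. ] 1.0
plhead 286 [0.5478 0.0582 0.1478] [548.6  58.3] [32.6 31.5] 6.2
bar 223 [ 0.4662 -0.0511  0.1085] [466.8 -51.2] [49.7 14.1] 11.9
side lip 213 [0.5471 0.056  0.148 ] [547.5  57.6] [32.9 33.1] 49.0
side bar 264 [ 0.4658 -0.0534  0.1081] [465.5 -51. ] [49.4 17.8] 10.8
barall 552 [ 0.4659 -0.0551  0.1011] [465.9 -51.2] [50.3 18.1] 10.2
```

Call:
apply_moves(targets=[[[0.41, -0.8, 0, 2.2, 1], [0.41, -0.8, 0, 2.2, 1], [0.41, -0.8, 0, 2.2, 1], [0.41, -0.8, 0, 2.2, 1], [0.41, -0.8, 0, 2.2, 1], [0.41, -0.8, 0, 2.2, 1], [0.41, -0.8, 0, 2.2, 1], [0.41, -0.8, 0, 2.2, 1]]])

```text
clock: 0.82
eef_pos: [0.332, 0.2003, 0.2482]
tool_rot: [0.052, 0.999, -0.0, -0.0]
ft_force: [0.5, -0.3, 0.3]
grip_width: 0.0853
grasp_force: 0.0
```

Call:
apply_moves(targets=[[[0.41, -0.8, 0, 2.2, 1], [0.41, -0.8, 0, 2.2, 1], [0.41, -0.8, 0, 2.2, 1], [0.41, -0.8, 0, 2.2, 1], [0.41, -0.8, 0, 2.2, 1], [0.41, -0.8, 0, 2.2, 1], [0.41, -0.7, 0, 2.2, 0.4], [0.41, -0.7, 0, 2.2, 0.1]]])

```text
clock: 1.48
eef_pos: [0.4633, -0.0479, 0.2481]
tool_rot: [-0.101, 0.995, 0.0, -0.0]
ft_force: [1.0, 0.3, 0.1]
grip_width: 0.064
grasp_force: 0.0
```

Call:
apply_moves(targets=[[[0, 0, 0, 0, 0], [0, 0, 0, 0, 0], [0, 0, 0, 0, 0]]])

```text
clock: 1.73
eef_pos: [0.4623, -0.0458, 0.2478]
tool_rot: [-0.1, 0.995, 0.0, -0.001]
ft_force: [0.9, 0.1, 0.5]
grip_width: 0.0427
grasp_force: 0.0
```

```bash
python3 - <<'E'
from h import *
o=get_obs();print(o["joint_pos"].round(3),o["eef_pos"].round(4),Rotation.from_quat(o["tool_rot"]).as_matrix().round(3),o["ft_force"])
E
```

```text
[-0.099  0.172 -0.083  1.317  0.    -0.3  ] [ 0.4623 -0.0458  0.2478] [[-0.98  -0.199 -0.002]
 [-0.199  0.98   0.001]
 [ 0.002  0.001 -1.   ]] [0.86941059 0.1117386  0.46906827]
```

Call:
apply_moves(targets=[[[0.1, -0.13, -0.6, 0, 0], [0, 0, -0.7, 0, 0], [0, 0, -0.7, 0, 0], [0, 0, -0.7, 0, 0], [0, 0, -0.5, 0, 0], [0, 0, -0.3, 0, 0], [0, 0, -0.15, 0, 0], [0, 0, 0, 0, 0]]])

```text
clock: 2.4
eef_pos: [0.4655, -0.0499, 0.1012]
tool_rot: [-0.102, 0.995, 0.0, -0.001]
ft_force: [-0.4, 0.6, -0.2]
grip_width: 0.0429
grasp_force: 0.0
```

```bash
python3 - <<'E'
from h import *
im,P=shot("side"); cv2.imwrite("pics/s1.png",cv2.resize(im[160:340,180:420],None,fx=3,fy=3))
o=get_obs();print(o["eef_pos"].round(4),o["ft_force"])
E
```

```text
[ 0.4664 -0.0502  0.1023] [-0.23696571  0.21119443 -0.09166226]
```

View pics/s1.png

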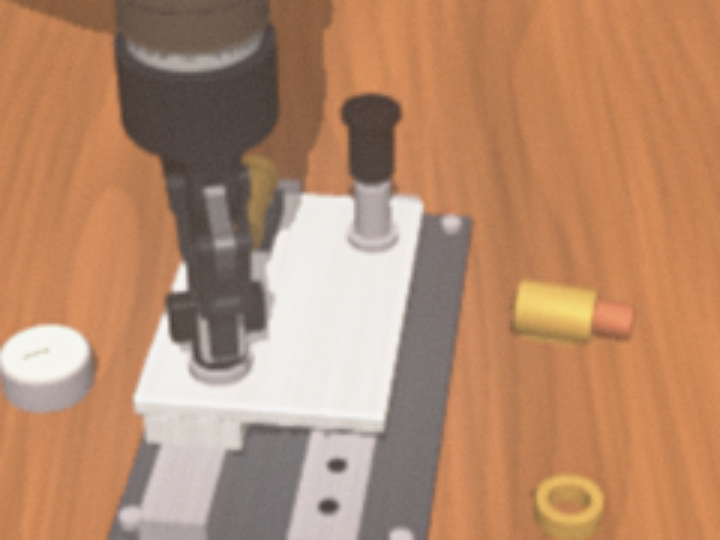

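The close view shows the fingers straddling the bar, with the near finger at crop (215,320) in front of it and the bar's ends sticking out either side at (185,315) and (255,305). The jaws are centred, so I close.

Call:
apply_moves(targets=[[[0, 0, 0, 0, -1], [0, 0, 0, 0, -1], [0, 0, 0, 0, -1], [0, 0, 0, 0, -1], [0, 0, 0, 0, -1], [0, 0, 0, 0, -1]]])

```text
clock: 2.95
eef_pos: [0.4678, -0.0506, 0.1037]
tool_rot: [-0.101, 0.995, 0.001, 0.001]
ft_force: [-1.2, 2.1, 6.2]
grip_width: 0.0132
grasp_force: 59.3
```

Call:
apply_moves(targets=[[[0, 0, 0, 5, -1], [0, 0, 0, 5, -1], [0, 0, 0, 5, -1], [0, 0, 0, 5, -1], [0, 0, 0, 5, -1], [0, 0, 0, 5, -1]]])

```text
clock: 3.45
eef_pos: [0.4675, -0.0499, 0.1038]
tool_rot: [-0.357, 0.934, 0.001, 0.001]
ft_force: [-3.1, 5.5, 7.2]
grip_width: 0.0127
grasp_force: 59.6
```

Call:
apply_moves(targets=[[[0, 0, 0, 5, -1], [0, 0, 0, 5, -1], [0, 0, 0, 5, -1], [0, 0, 0, 5, -1], [0, 0, 0, 5, -1], [0, 0, 0, 5, -1]]])

```text
clock: 3.95
eef_pos: [0.4667, -0.0494, 0.1037]
tool_rot: [-0.587, 0.81, 0.002, 0.001]
ft_force: [-3.8, 7.5, 9.7]
grip_width: 0.0128
grasp_force: 59.9
```

Call:
apply_moves(targets=[[[0, 0, 0, 5, -1], [0, 0, 0, 5, -1], [0, 0, 0, 5, -1], [0, 0, 0, 5, -1], [0, 0, 0, 5, -1], [0, 0, 0, 4, -1], [0, 0, 0, 0, -1], [0, 0, 0, 0, -1]]])

```text
clock: 4.62
eef_pos: [0.4658, -0.0493, 0.1037]
tool_rot: [0.77, -0.639, -0.002, -0.001]
ft_force: [-5.9, 6.9, 11.4]
grip_width: 0.0131
grasp_force: 60.2
```

Call:
apply_moves(targets=[[[0, 0, 0, 0, 0], [0, 0, 0, 0, 0], [0, 0, 0, 0, 0], [0, 0, 0, 0, 0], [0, 0, 0.3, 0, 0], [0, 0, 0.7, 0, 0.3], [0, 0, 0.9, 0, 0.3], [0, 0, 0.9, 0, 0.3]]])

```text
clock: 5.28
eef_pos: [0.4662, -0.0514, 0.2147]
tool_rot: [0.769, -0.639, -0.001, 0.001]
ft_force: [1.1, -0.0, 0.2]
grip_width: 0.0554
grasp_force: 0.0
```

```bash
python3 - <<'E'
from h import *
o=get_obs();print(o["eef_pos"].round(4),o["ft_force"],o["joint_pos"].round(2))
S=shot("side")[1];zs=S[...,2]
def s2(n,m):
    q=S[m]; r=cv2.minAreaRect((q[:,:2]*1000).astype(np.float32)); print(n,len(q),np.round(q.mean(0),4),np.round(r[0],1),np.round(r[1],1),round(r[2],1))
a=np.zeros((480,640),bool);a[185:245,285:325]=1;s2("side lip",a&(zs>.144)&(zs<.155))
d=np.hypot(S[...,0]-.466,S[...,1]+.051)<.03
s2("bar",d&(zs>.1)&(zs<.113))
E
```

```text
[ 0.4662 -0.0514  0.2147] [ 1.13415012 -0.00230571  0.22520401] [-0.11  0.2  -0.14  1.24 -0.   -1.86]
side lip 210 [0.5471 0.0562 0.148 ] [547.3  58. ] [32.8 32.6] 25.5
bar 221 [ 0.4661 -0.0559  0.1083] [465.8 -52.7] [14.  51.6] 11.3
```

Call:
apply_moves(targets=[[[0.41, 0.55, 0, -3, 0.6], [0.41, 0.55, 0, -3, 0.6], [0.41, 0.55, 0, -3, 0.6], [0.41, 0.55, 0, -3, 0.6], [0.41, 0.53, 0, -3, 0.6], [0, 0, 0, -3, 0.6], [0, 0, 0, 0, 0.6], [0, 0, 0, 0, 0.6]]])

```text
clock: 6.0
eef_pos: [0.5488, 0.0579, 0.2137]
tool_rot: [-0.66, 0.751, 0.0, -0.001]
ft_force: [-0.5, 0.5, 0.2]
grip_width: 0.0677
grasp_force: 0.0
```

```bash
python3 - <<'E'
from h import *
o=get_obs();print(o["eef_pos"].round(4),o["grip_width"],Rotation.from_quat(o["tool_rot"]).as_matrix().round(3)[:,1])
E
```

```text
[0.5488 0.0579 0.2137] 0.06774764162947483 [-0.992  0.128  0.001]
```

Call:
apply_moves(targets=[[[0, 0, -0.4, 0, 0.6], [0, 0, -0.6, 0, 0.6], [0, 0, -0.6, 0, 0.6], [0, 0, -0.5, 0, 0.6], [0, 0, -0.25, 0, 0.6], [0, 0, -0.1, 0, 0.6], [0, 0, 0, 0, 0.3], [0, 0, 0, 0, 0]]])

```text
clock: 6.67
eef_pos: [0.5496, 0.0577, 0.1173]
tool_rot: [-0.66, 0.752, -0.0, 0.001]
ft_force: [-0.3, -0.2, -0.5]
grip_width: 0.0451
grasp_force: 0.0
```

```bash
python3 - <<'E'
from h import *
im,P=shot("side"); cv2.imwrite("pics/s2.png",cv2.resize(im[100:300,190:430],None,fx=3,fy=3))
o=get_obs();print(o["eef_pos"].round(4),o["ft_force"],o["grip_width"])
E
```

```text
[0.5499 0.0579 0.1177] [ 0.55762052  0.43264725 -0.33072601] 0.042655579047827574
```

View pics/s2.png

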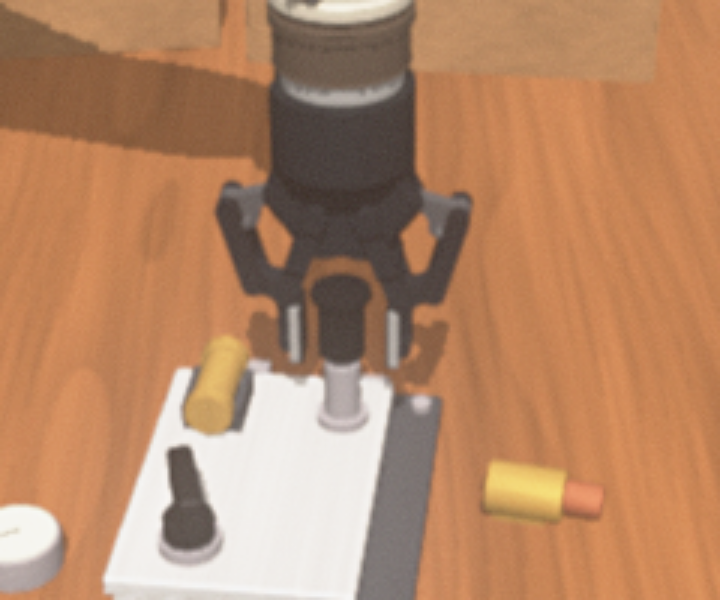

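The fingers straddle the grip below its lip: pads at crop x 295 and 395, grip centre at x 342, about 2 mm to the left of their middle. The knob bar now lies along the rail at (185,490). I shift slightly left and close.

Call:
apply_moves(targets=[[[-0.04, 0, 0, 0, 0], [0, 0, 0, 0, -1], [0, 0, 0, 0, -1], [0, 0, 0, 0, -1], [0, 0, 0, 0, -1], [0, 0, 0, 0, -1], [0, 0, 0, 0, -1]]])

```text
clock: 7.3
eef_pos: [0.5473, 0.0582, 0.1177]
tool_rot: [-0.66, 0.751, -0.0, 0.0]
ft_force: [-3.6, 0.7, 4.9]
grip_width: 0.0287
grasp_force: 58.5
```

Call:
apply_moves(targets=[[[0, 0, 0.05, 0, -1], [0, 0, 0.05, 0, -1], [0, 0, 0.05, 0, -1], [0, 0, 0.05, 0, -1]]])

```text
clock: 7.63
eef_pos: [0.5471, 0.0581, 0.1236]
tool_rot: [-0.66, 0.752, 0.0, -0.0]
ft_force: [2.3, 1.0, -8.2]
grip_width: 0.0286
grasp_force: 59.5
```

Call:
apply_moves(targets=[[[0, 0, 0.05, 0, -1], [0, 0, 0.05, 0, -1], [0, 0, 0.05, 0, -1], [0, 0, 0.05, 0, -1], [0, 0, 0.05, 0, -1], [0, 0, 0, 0, -1]]])

```text
clock: 8.13
eef_pos: [0.5471, 0.0581, 0.1339]
tool_rot: [-0.66, 0.752, 0.0, -0.0]
ft_force: [1.7, 1.3, -11.9]
grip_width: 0.0288
grasp_force: 60.6
```

Call:
apply_moves(targets=[[[0, 0, 0.05, 0, -1], [0, 0, 0.05, 0, -1], [0, 0, 0, 0, -1], [0, 0, 0, 0, -1]]])

```text
clock: 8.47
eef_pos: [0.5468, 0.058, 0.1343]
tool_rot: [-0.66, 0.752, 0.001, -0.002]
ft_force: [9.7, 1.1, -31.5]
grip_width: 0.0287
grasp_force: 62.0
```

```bash
python3 - <<'E'
from h import *
im,P=shot("side"); cv2.imwrite("pics/s3.png",cv2.resize(im[100:300,190:430],None,fx=3,fy=3))
o=get_obs();print(o["eef_pos"].round(4),o["ft_force"],o["grip_width"])
a=np.zeros((480,640),bool);a[180:225,290:320]=1
np.set_printoptions(suppress=True)
print((P[180:226:2,302:306,2].mean(1)*1000).round(0), (P[180:226:2,302:306,:2].mean(1)*1000).round(0).tolist())
E
```

```text
[0.5468 0.058  0.1342] [  8.92985804   2.01694271 -30.48415278] 0.028485281076818508
[  1.   0. 164. 165. 165. 165. 165. 162. 157. 153. 149. 144. 141. 136.
 133. 128. 126. 115. 111. 107. 103. 101. 100.] [[550.0, 357.0], [549.0, 349.0], [548.0, 71.0], [548.0, 63.0], [547.0, 57.0], [547.0, 51.0], [547.0, 45.0], [547.0, 44.0], [547.0, 46.0], [547.0, 47.0], [547.0, 47.0], [547.0, 49.0], [547.0, 46.0], [547.0, 48.0], [547.0, 46.0], [547.0, 49.0], [547.0, 46.0], [547.0, 57.0], [547.0, 56.0], [547.0, 55.0], [547.0, 56.0], [547.0, 53.0], [546.0, 49.0]]
```

View pics/s3.png

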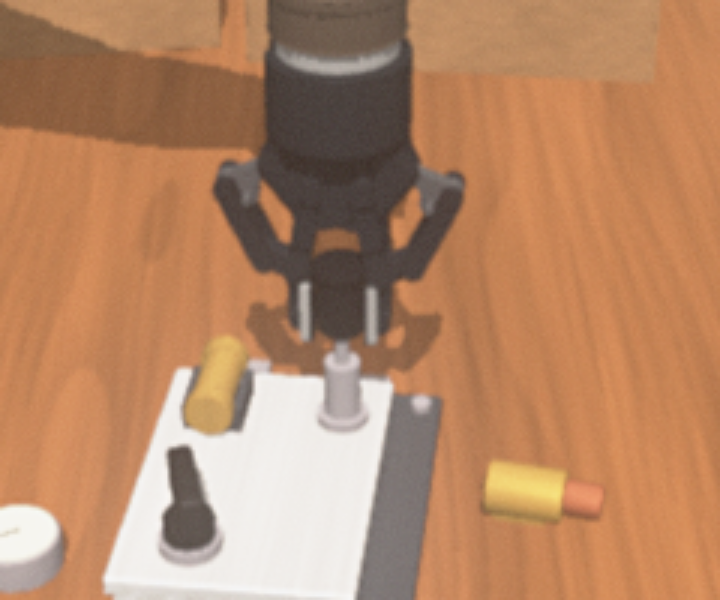

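The plunger is at its upper stop: the lip top reads 165 mm, up from 148. The pin's neck shows above the barrel at crop (342,348), and the knob and carriage are unmoved. I ease off a little of the excess upward push.

Call:
apply_moves(targets=[[[0, 0, -0.025, 0, -1], [0, 0, 0, 0, -1], [0, 0, 0, 0, -1], [0, 0, 0, 0, -1], [0, 0, 0, 0, -1], [0, 0, 0, 0, -1]]])

```text
clock: 9.02
eef_pos: [0.5469, 0.058, 0.1342]
tool_rot: [-0.66, 0.752, 0.001, -0.001]
ft_force: [7.5, 2.3, -26.7]
grip_width: 0.0282
grasp_force: 62.1
```

```bash
python3 - <<'E'
from h import *
im,P=shot("top")
m=np.zeros((480,640),bool);m[215:335,245:420]=1
m&=abs(P[...,2]-.06)<.004
q=P[m];print(len(q),cv2.minAreaRect((q[:,:2]*1000).astype(np.float32)))
S=shot("side")[1];zs=S[...,2]
q=S[(np.hypot(S[...,0]-.466,S[...,1]+.051)<.03)&(zs>.1)&(zs<.113)];print(cv2.minAreaRect((q[:,:2]*1000).astype(np.float32)))
print(S[186:194:2,303,2])
E
```

```text
1595 ((493.0304870605469, -44.93019104003906), (80.44268035888672, 130.24563598632812), 81.87030792236328)
((465.6292419433594, -51.58393859863281), (13.917206764221191, 51.26491928100586), 10.487508773803711)
[0.16444412 0.16509616 0.16361517 0.16650594]
```

```bash
python3 -c "
from h import *
print(order.job_done())"
```

```text
the job is handed in; nothing more can be done
None
```

The job is handed in: the clamp knob is loosened about 90° anticlockwise to roughly 1.9 rad, and the gripper is still holding the plunger at its upper stop with the carriage unmoved and the loose parts untouched.

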